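# Snap the cover grille into the dust extractor's filter drawer

### The arm

A 6-joint arm with a two-finger parallel gripper is mounted at the origin on the work surface. World frame = base frame: x ahead of the robot, y to its left, z up, the work surface at z = 0. Lengths are in mm, angles in rad, forces in N, time in s.
With the tool pointing down it reaches from about 400 to 825 mm from the base axis. Payload 7 kg.
Tool frame: the origin (TCP) lies at the very end of the fingers, on their centre line; the grasp point (between the pads) lies 19 mm behind it; z points along the fingers, y is the line along which they close (so a half turn about z gives the same grasp; the last joint's range is limited). The gripper opens to 85 mm and grips with 20 to 120 N. Pads are 22 mm wide; open, the fingers measure 114 mm over their backs; the gripper's body (76 mm by 85 mm) begins 54 mm behind the grasp point. The pads swing forward as they close: fully open they stand 13 mm farther back than shut.
Start: joints at [-0.904, 0.359, 0.012, 0, -1.224, -0.288], TCP at [249.591, -627.136, 231.302] pointing down, gripper open.
Joint ranges: [-3.07, 3.07], [-1.43, 2.12], [-1.02, 1.25], [-3.03, 1.67], [-3.05, -0], [-3.03, 3.03]. Speed limits (rad/s): [2.39, 2.39, 3.01, 3.14, 3.14, 3.14].

### API

Orientations are given as a rotation vector (axis times angle).
In Python, from cell import get_obs, imaging, order gives the robot as it stands.
- The arm moves only by the tool move_arm, never from a script. Its argument "steps" is one flat list of numbers, 5 for each row, row after row: the finger opening in cm, from 0 to 8.54, then the shift along the tool's x, y, z in cm, then the turn about the tool's z in rad. In form: [hand, dx, dy, dz, twist, hand, dx, dy, dz, twist, ...]. A call has 1 to 12 rows; each row is the pose to reach, as a shift and turn from the pose commanded when the call began, along the tool's axes at that moment; what a row does not reach only later rows make up. A row lasts 1/10 s, in which the tool goes at most 50 mm and 8.59 degrees, less where a joint would pass 70% of its speed; a pose out of reach is approached as far as the arm can. A call with a gripper value outside its range is refused whole. The fingers move at their own pace and stop on an object; "squeeze" is the grip in N (left out, the last holds). Time passes only in rows, so rows that repeat a pose let the fingers close. It gives the time, the measured TCP pose, the force, the opening and the grip force at its end, in the units of the state.
- get_obs(): the state, without advancing time (a new reading comes with each control period).
- imaging.capture(name): name is "scene" or "top" or "wrist"; returns (picture, depth): 384x512x3 uint8, red, green, blue; 384x512 float32, mm along the optical axis (not along the pixel's ray), 0 where there is no reading.
- imaging.camera_params(name): a dict with "camera_matrix" (3x3 intrinsics, pixels), "R" (3x3) and "t" (3): a world point X has camera coordinates R X + t; the wrist camera has in their place "tool_from_camera" (4x4, takes a point from camera to tool coordinates, whose origin is the TCP and whose axes are the flange's). Camera axes: x right, y down, z forward; pixel columns grow to the right and rows downward; lengths in mm; the calibration is good to about 2 mm. A picture is of the moment at which its call begins: read the wrist's pose just before it. camera_params takes no time and is no camera call.
- order.close_job(): hands the job in; it is judged then, once.
The state is a dict: "time": time; "q": joint angles; "qvel": joint speeds; "tau": joint torques, N m; "tool_pos": TCP position; "eef_rot": TCP orientation; "wrist_force": force on the tool from outside, world axes, zero at the start; "torque": the same for the moment, N m; "opening": opening from 0.0 (shut) to 1.0 (fully open); "finger_force": force on a finger pad.
Only numpy, scipy, OpenCV 4.12 (cv2) and the standard library are available. Lean on these libraries where they do the work, as an engineer would, in place of code of your own. Each camera call takes 0.05 s, during which the arm holds its last target. There are 200 camera calls.

### The job

Pull the dust extractor's filter drawer right out by its handle, set the blue cover grille down over the four white snap studs of the filter cassette inside, feeling for them if need be, and press it home until all four have clicked through and it sits flat. Work evenly, so that the grille is neither racked nor forced. Leave the drawer out for me to check, and do not disturb the other things on the bench or on the extractor.

Things in the scene. Friction and masses are not known exactly. Their poses are not given: they have to be found in the camera images.
- extractor: Bench dust extractor, a light grey casing 300 long, 260 wide, 125 high, fixed to the bench, with a dark round motor head (diameter 144, another 92 high) on its rear half and a filter drawer in its front. Origin: on the bench under the middle of the casing's front face; +x runs into the casing, away from the drawer's handle; z up.
- drawer (a joint): How far the filter drawer is pulled out, in m: 0 shut, 0.185 at its stop (0.165 or more counts as right out). It slides along the extractor's -x, needs about 3 N and stays where it is left. The drawer is an open aluminium tray, 192 by 172 inside, behind a dark front 206 wide and 14 thick; the front's top is 117 above the bench, the tray's walls reach 98.
- drawer_handle (a point): Middle of the drawer's steel bar handle: a straight level bar 10 thick and 100 long, parallel to the drawer front, its centre line 48 in front of the front's face and 85 above the bench; free below and above. Axes as the extractor's.
- drawer_bay (a point): Middle of the tray, at seat height (70 above the bench), 158 behind the bar; moves with the drawer, axes as the extractor's. In the tray lies a filter cassette, a black frame round metal mesh with four white snap studs at (+-50, +-54) in x, y about its own middle. It lies square but up to 8 off the tray's middle in x and in y, wedged by its seal (12 N to shift it), and is not tracked: find the studs by feel or eye.
- grille: Blue plastic cover grille, about 100 g: a plate 130 (x) by 140 (y), 4 thick, with four round holes of 11 at (+-50, +-54) and dark air slots, and an upright lifting fin in its middle, 60 long (x), 12 thick (y), reaching 32 above the underside. It lies flat on the bench, fin up. Origin: middle of the underside; z up. It fits the studs either way round.
- hole0 (a point): Centre of hole 0 of the grille at its underside, (-50, -54) in the grille's x, y. A stud: collar 24 wide up to the seat, on it a shaft 7.5 wide and a nose that tapers over the last 7 to a tip 2.4 wide, 20 above the seat; on the shaft's two y sides a sprung round barb reaches 7 from the axis, widest 7.6 above the seat. On the tips the grille's underside is 20 above the seat; let down over the noses it rests on the barbs at 10.5.
- hole1 (a point): Centre of hole 1 of the grille at its underside, (-50, +54) in the grille's x, y. To click through, each stud takes about 7 N: some 14 N for a pair pressed midway between the two, 28 N for all four at once; the grille then drops onto the seat. A like pull frees it again, so a hard push at one corner can lift the far one.
- hole2 (a point): Centre of hole 2 of the grille at its underside, (+50, -54) in the grille's x, y.
- hole3 (a point): Centre of hole 3 of the grille at its underside, (+50, +54) in the grille's x, y.
- articulator: Bystander: brass articulator, 100 by 70, 100 high, standing on the bench. Origin: middle of its underside.
- wheel: Bystander: green carborundum grinding wheel, diameter 70, 12 thick, lying flat. Origin: middle of its underside.
- file: Bystander: steel file with beech handle, 240 long (x), lying on the bench. Origin: near its middle, at the underside.
- dappen: Bystander: frosted glass dappen dish, diameter 38, 24 high, standing on top of the extractor's casing near the front. Origin: middle of its underside.
- spare_plate: Bystander: white plaster mounting plate, diameter 60, 16 thick, lying flat on top of the extractor's casing near the front. Origin: middle of its underside.
Not all that is in view belongs to the job. Several things have the shape of the grille; the one meant has the colours described above.

How it is judged:
By the outcome, as a careful person would: the job done as asked, in the order asked, and still so for the second after the job is handed in, with the robot touching nothing.
It also fails if it takes over 72 s, if anything falls off the work surface, if the arm or the gripper's body presses on something with over 40 N, if the wrist force passes 120 N, or if a joint passes its speed limit or range.

## Working session

There is one attempt and no reset: what is moved stays moved. The work goes in short steps, Python scripts to look and compute and a tool call to move; the robot and the scene stay as the last step left them, time stands still between calls to the robot, and variables do not carry over. Pictures are saved under pics/ and viewed, at most 10 in all, crops included, and the job is handed in when it is done.

Besides the shell and the picture viewer there is one more tool, called after ">>>" by a JSON object that holds its "method" and its "body". move_arm: Moves the arm, as the interface text tells. Its arguments: {"type":"object","properties":{"steps":{"type":"array"},"squeeze":{"type":"number"}},"required":["steps"]}

```bash
ls; mkdir -p pics; python3 - <<'E'
from cell import get_obs, imaging
import cv2, numpy as np
o=get_obs(); print({k:np.round(v,3) for k,v in o.items()})
for n in("scene","top"):
    p,d=imaging.capture(n); cv2.imwrite(f"pics/{n}0.png",p[:,:,::-1]); np.save(f"pics/{n}0.npy",d); np.save(f"pics/{n}0rgb.npy",p)
    c=imaging.camera_params(n); print(n,c)
print(imaging.camera_params("wrist"))
a=[cv2.imread(f"pics/{n}0.png") for n in("scene","top")]
cv2.imwrite("pics/scene_b.png",cv2.resize(a[0],(800,600),interpolation=cv2.INTER_CUBIC));cv2.imwrite("pics/top_b.png",cv2.resize(a[1],(800,600),interpolation=cv2.INTER_CUBIC))
E
```

```text
pics
{'time': np.float64(0.0), 'q': array([-0.904,  0.359,  0.011, -0.   , -1.224, -0.288]), 'qvel': array([ 0.001, -0.   , -0.001,  0.001, -0.002, -0.001]), 'tau': array([ 1.0000e-03, -5.8334e+01,  2.9342e+01,  6.9370e+00, -6.0000e-03,
       -0.0000e+00]), 'tool_pos': array([ 249.389, -626.709,  230.358]), 'eef_rot': array([ 5.910e-01, -3.085e+00, -3.000e-03]), 'wrist_force': array([-0.384, -0.083, -0.075]), 'torque': array([-0.003,  0.012,  0.037]), 'finger_force': np.float64(0.0), 'opening': np.float64(1.003)}
scene {'camera_matrix': array([[420.60411204,   0.        , 254.86926509],
       [  0.        , 420.60411204, 197.92493865],
       [  0.        ,   0.        ,   1.        ]]), 'R': array([[-0.59883973,  0.80083882,  0.00693983],
       [ 0.59158129,  0.44817194, -0.67020406],
       [-0.53983567, -0.39723935, -0.74214443]]), 't': array([ 327.26999538, -245.0807055 , 1548.72342759])}
top {'camera_matrix': array([[404.093276  ,   0.        , 256.86594557],
       [  0.        , 404.093276  , 190.93287084],
       [  0.        ,   0.        ,   1.        ]]), 'R': array([[ 0.00286188, -0.99999127, -0.0030445 ],
       [-0.99217671, -0.00245951, -0.12481719],
       [ 0.12480861,  0.0033779 , -0.99217509]]), 't': array([ -24.51380172,  530.16161929, 1450.93588926])}
{'camera_matrix': array([[335.08541796,   0.        , 247.88263587],
       [  0.        , 335.08541796, 186.00016111],
       [  0.        ,   0.        ,   1.        ]]), 'tool_from_camera': array([[ 5.62453713e-04, -9.52845024e-01, -3.03456823e-01,
         7.68063938e+01],
       [ 9.99999730e-01,  3.92412045e-04,  6.21326272e-04,
         1.11651561e+00],
       [-4.72947535e-04, -3.03457090e-01,  9.52844988e-01,
        -1.43722561e+02],
       [ 0.00000000e+00,  0.00000000e+00,  0.00000000e+00,
         1.00000000e+00]])}
```

View pics/scene_b.png

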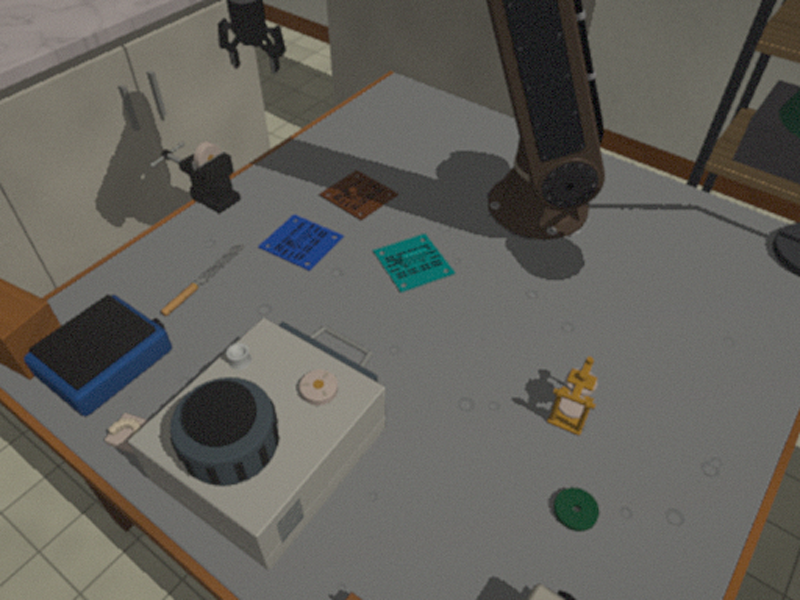

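View pics/top_b.png

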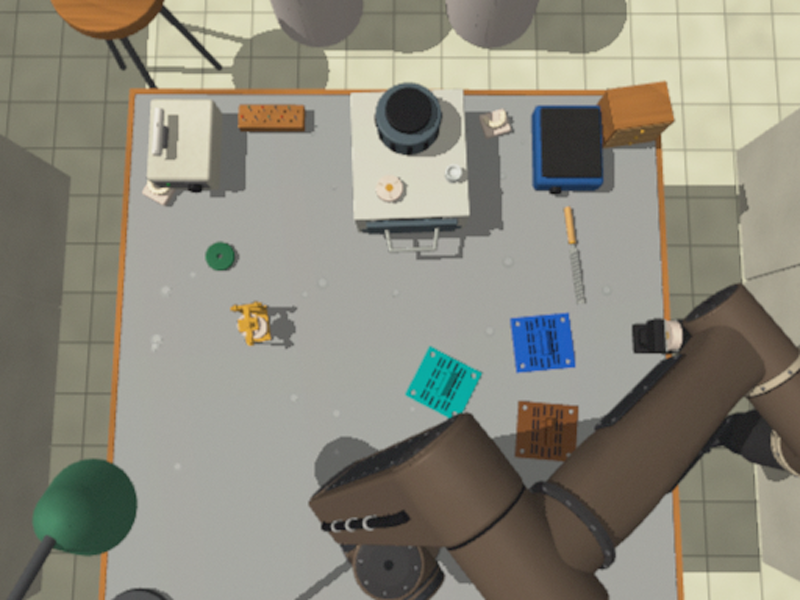

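Top view (800x600 coordinates): there are three grille-shaped candidates, blue (543,342), teal (444,381) and brown (547,431). The blue one fits the description. The extractor is at (410,150) with its handle bar at about (412,247). The file is at (575,255), the dappen at (455,173) and the plaster plate at (390,188).

```bash
cat > h.py <<'E'
import numpy as np, cv2
from scipy.spatial.transform import Rotation as Ro
from cell import get_obs, imaging
def cloud(name,p,d,pose=None):
    c=imaging.camera_params(name);K=c["camera_matrix"]
    v,u=np.indices(d.shape); X=np.stack([(u-K[0,2])/K[0,0]*d,(v-K[1,2])/K[1,1]*d,d],-1)
    if name=="wrist":
        T=c["tool_from_camera"];X=X@T[:3,:3].T+T[:3,3]
        W=X@pose[1].as_matrix().T+pose[0]
    else: W=(X-c["t"])@c["R"]
    W[d<=0]=np.nan; return W
def shot(name):
    o=get_obs();pose=(o["tool_pos"],Ro.from_rotvec(o["eef_rot"]))
    p,d=imaging.capture(name);return p,d,cloud(name,p,d,pose)
def blue(p):
    h=cv2.cvtColor(p,cv2.COLOR_RGB2HSV);return (abs(h[...,0].astype(int)-113)<8)&(h[...,1]>130)&(h[...,2]>60)
E
python3 - <<'E'
from h import *
for n in("scene","top"):
    p=np.load(f"pics/{n}0rgb.npy");d=np.load(f"pics/{n}0.npy");W=cloud(n,p,d)
    m=blue(p)
    k,l,s,ce=cv2.connectedComponentsWithStats(m.astype(np.uint8))
    for i in range(1,k):
        if s[i,4]<150: continue
        w=W[l==i];w=w[~np.isnan(w[:,0])]
        lo=w[w[:,2]<14]
        if len(lo)<50:continue
        r=cv2.minAreaRect(lo[:,:2].astype(np.float32)); hi=w[w[:,2]>22]
        print(n,ce[i],len(w),"rect",r,"fin",hi.mean(0) if len(hi) else 0,"zmed",np.median(lo[:,2]))
    # casing top
    g=(abs(W[...,2]-125)<4)&(W[...,0]>600)
    w=W[g];r=cv2.minAreaRect(w[:,:2].astype(np.float32));print("casing",r)
    hb=(W[...,2]>72)&(W[...,2]<98)&(W[...,0]>500)&(W[...,0]<r[0][0]-135)&(abs(W[...,1]-r[0][1])<110)
    w=W[hb];print("bar",len(w),np.percentile(w,[2,25,50,75,98],axis=0).round(1).tolist())
    if n=="top":
      for y0 in range(-160,200,20):
        s=g&(abs(W[...,1]-y0)<10); print(y0,np.nanmin(W[s][:,0]).round() if s.any() else None,end=" ")
      print()
    if n=="top":cv2.imwrite("pics/crop1.png",cv2.resize(p[190:250,315:385,::-1],None,fx=8,fy=8,interpolation=cv2.INTER_CUBIC))
E
```

```text
scene [192.46082474 154.57525773] 966 rect ((430.73358154296875, -356.4777526855469), (134.36441040039062, 140.54953002929688), 6.429024696350098) fin [ 433.43734755 -356.39017068   29.47111434] zmed 4.344130810383697
scene [ 69.00352609 236.90479549] 1415 rect ((903.1110229492188, -343.6797790527344), (183.92401123046875, 6.710175514221191), 0.027361681684851646) fin [ 921.41635619 -365.43378942   49.27742838] zmed 11.178572724919041
casing ((861.5516357421875, -265.3314208984375), (300.77239990234375, 713.2603149414062), 2.4255495071411133)Traceback (most recent call last):
  File "<stdin>", line 17, in <module>
    return _quantile_unchecked(
        a, q, axis, out, overwrite_input, method, keepdims, weights)
    return _ureduce(a,
                    func=_quantile_ureduce_func,
    ...<5 lines>...
                    overwrite_input=overwrite_input,
                    method=method)
    r = func(a, **kwargs)
    result = _quantile(arr,
                       quantiles=q,
    ...<2 lines>...
                       out=out,
                       weights=wgt)
    slices_having_nans = np.isnan(arr[-1, ...])
                                  ~~~^^^^^^^^^
IndexError: index -1 is out of bounds for axis 0 with size 0
```

```bash
python3 - <<'E'
from h import *
for n in("scene","top"):
    p=np.load(f"pics/{n}0rgb.npy");d=np.load(f"pics/{n}0.npy");W=cloud(n,p,d)
    if n=="top":
        m=blue(p);k,l,s,ce=cv2.connectedComponentsWithStats(m.astype(np.uint8))
        for i in range(1,k):
            w=W[l==i]
            if s[i,4]<150 or np.nanmedian(w[:,0])>600: continue
            lo=w[w[:,2]<14];print("grille",ce[i],cv2.minAreaRect(lo[:,:2].astype(np.float32)),w[w[:,2]>22].mean(0))
    g=(abs(W[...,2]-125)<5)&(W[...,0]>600)&(abs(W[...,1]+20)<190)
    k,l,s,ce=cv2.connectedComponentsWithStats(g.astype(np.uint8));i=1+np.argmax(s[1:,4]);g=l==i
    w=W[g];r=cv2.minAreaRect(w[:,:2].astype(np.float32));print(n,"casing",r,np.median(w[:,2]))
    box=cv2.boxPoints(r);print(box.round(1).tolist())
    x0=box[:,0].min()
    hb=(W[...,2]>70)&(W[...,2]<100)&(W[...,0]>x0-110)&(W[...,0]<x0-20)&(abs(W[...,1]-r[0][1])<110)
    w=W[hb];print("bar",len(w),w.mean(0) if len(w) else 0); 
    if len(w)>5:
        print(cv2.minAreaRect(w[:,:2].astype(np.float32)))
        for a in w[np.argsort(w[:,1])][::max(1,len(w)//25)]:print(a.round(0),end="")
    print()
    if n=="top":cv2.imwrite("pics/crop1.png",cv2.resize(p[120:250,225:385,::-1],None,fx=4.5,fy=4.5,interpolation=cv2.INTER_CUBIC))
E
```

```text
scene casing ((850.3803100585938, -40.38214111328125), (304.1684875488281, 262.9039611816406), 2.4631354808807373) 124.682822563425
[[692.7999877929688, 84.4000015258789], [704.0999755859375, -178.1999969482422], [1008.0, -165.1999969482422], [996.7000122070312, 97.5]]
bar 191 [644.90636891 -46.43506738  88.44831176]
((651.4751586914062, -46.74601364135742), (37.106929779052734, 119.23835754394531), 1.6018478870391846)
[ 665. -106.   88.][ 645. -101.   91.][ 659. -100.   87.][639. -98.  91.][645. -97.  93.][639. -96.  88.][645. -90.  89.][642. -85.  90.][641. -79.  88.][639. -73.  91.][641. -67.  94.][641. -61.  89.][642. -56.  90.][642. -49.  86.][640. -43.  88.][639. -37.  88.][644. -33.  91.][639. -26.  92.][633. -21.  90.][641. -14.  85.][639.  -9.  92.][641.  -4.  89.][639.   1.  90.][664.   4.  87.][648.   5.  93.][650.   7.  89.][669.   8.  91.][656.  11.  89.]
grille [347.02078337 218.9656275 ] ((430.4981994628906, -358.1235046386719), (127.6641845703125, 140.73077392578125), 5.489669322967529) [ 431.22607624 -354.88705966   31.46303508]
top casing ((853.1329345703125, -37.93949890136719), (302.1747741699219, 260.3846130371094), 2.204695701599121) 126.01797914458808
[[697.0999755859375, 86.30000305175781], [707.2000122070312, -173.8000030517578], [1009.0999755859375, -162.1999969482422], [999.0999755859375, 98.0]]
bar 134 [646.57399218 -42.40201006  90.2122691 ]
((655.228759765625, -43.06476593017578), (118.24809265136719, 43.158138275146484), 89.82017517089844)
[ 668. -102.   86.][ 674. -102.   90.][667. -98.  90.][645. -98.  92.][661. -95.  85.][649. -95.  91.][645. -91.  90.][641. -80.  92.][641. -73.  91.][638. -66.  91.][636. -59.  82.][634. -52.  90.][637. -48.  93.][638. -41.  90.][635. -34.  85.][638. -31.  91.][638. -23.  91.][640. -16.  95.][642. -13.  87.][638.  -6.  88.][641.   1.  93.][647.   5.  98.][638.   5.  87.][651.   9.  98.][656.   9.  89.][676.   9.  84.][674.  12.  91.]
```

View pics/crop1.png

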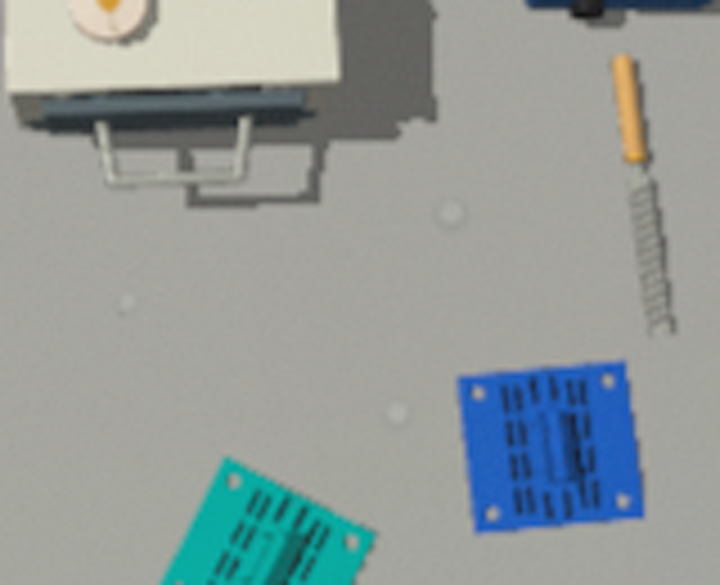

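The crop confirms the blue grille: its plate, dark slots and four holes sit at crop pixel (552,447), with the fin along world x. The bar at crop pixel (175,178) maps to about (639.5,-46,88), which agrees with the casing front at 702 minus 62. First move: above the bar.

```bash
cat >> h.py <<'E'
def to(x,y,z,yaw):
    """shift (tool cm) and twist from measured pose; yaw (deg) = world direction of tool y, mod 180"""
    o=get_obs();R=Ro.from_rotvec(o["eef_rot"]).as_matrix()
    s=R.T@(np.array([x,y,z])-o["tool_pos"])/10
    a=np.degrees(np.arctan2(R[1,1],R[0,1]));dw=(yaw-a+90)%180-90
    print("yaw now",a.round(2),"shift",s.round(2),"twist",round(-np.radians(dw),3),"tilt",R[:,2].round(4),"F",o["wrist_force"].round(2),"T",o["torque"].round(2),"t",round(o["time"],2),"p",o["tool_pos"].round(1))
E
python3 -c "
from h import *
to(638.5,-46,180,182.3)"
```

```text
yaw now 111.7 shift [-57.62  39.57   5.1 ] twist -1.232 tilt [-7.0e-04  1.3e-03 -1.0e+00] F [-1.12  0.4  -0.32] T [-0.03  0.05  0.03] t 0.1 p [ 249.4 -626.8  230.5]
```

>>> {"method": "move_arm", "body": {"steps": [8.5,-2.5,1.7,0.2,-0.05,8.5,-6.5,4.5,0.5,-0.14,7,-11,7.6,1,-0.24,6,-16,11,1.5,-0.34,4,-21,14.4,2,-0.45,4,-26,17.9,2.5,-0.56,4,-31,21.3,3,-0.66,4,-36,24.7,3.5,-0.77,4,-41,28.2,4,-0.88,4,-46,31.6,4.3,-0.98,4,-51,35,4.7,-1.09,4,-54,37.1,5,-1.16]}}

```text
time: 1.3
tool_pos: [571.6, -145.3, 186.6]
eef_rot: [2.19, -2.252, -0.0]
wrist_force: [0.8, -0.4, 0.5]
opening: 0.47
finger_force: 0.0
```

```bash
python3 -c "
from h import *
to(638.5,-46,180,182.3)"
```

```text
yaw now 178.42 shift [-10.11  -6.42   0.66] twist -0.068 tilt [-2.e-04  1.e-04 -1.e+00] F [ 0.84 -0.42  0.48] T [-0.09 -0.13  0.05] t 1.3 p [ 571.6 -145.3  186.6]
```

>>> {"method": "move_arm", "body": {"steps": [4,-3,-2,0.2,-0.02,4,-6,-4,0.4,-0.05,4,-6,-4,0.4,-0.05,4,-6,-4,0.4,-0.05]}}

```text
time: 1.7
tool_pos: [612.7, -87.8, 182.0]
eef_rot: [2.242, -2.199, -0.002]
wrist_force: [-0.0, -0.7, 0.5]
opening: 0.471
finger_force: 0.0
```

```bash
python3 -c "
from h import *
to(638.5,-46,160,182.3)
p,d,W=shot('wrist')
cv2.imwrite('pics/w1.png',p[:,:,::-1])
g=(W[...,2]>76)&(W[...,2]<100)&(W[...,0]>600)&(W[...,0]<655)&(abs(W[...,1]+46)<70)
w=W[g];print(len(w),np.median(w,0) if len(w) else 0)
for y in range(-110,20,10):
    s=w[abs(w[:,1]-y)<5]
    if len(s): print(y,len(s),np.median(s,0).round(1), s[:,0].min().round(1),s[:,0].max().round(1))
"
```

```text
yaw now -178.89 shift [-4.13 -2.66  2.2 ] twist -0.021 tilt [-1.5e-03 -1.0e-04 -1.0e+00] F [-0.04 -0.72  0.54] T [-0.08  0.04  0.02] t 1.7 p [612.7 -87.8 182. ]
1964 [638.38227327 -53.60633584  90.40508227]
-100 257 [645.9 -98.3  90.1] 635.1 654.9
-90 220 [640.4 -91.2  90.4] 634.5 654.8
-80 169 [638.7 -80.1  90.5] 633.8 643.6
-70 159 [638.1 -70.3  90.4] 633.8 643.7
-60 155 [637.4 -60.   90.4] 633.1 643.2
-50 148 [637.5 -50.1  90.3] 633.1 642.7
-40 146 [636.9 -40.   90.3] 632.4 642.0
-30 144 [636.2 -30.1  90.5] 631.7 642.0
-20 132 [635.8 -19.9  90.5] 631.6 641.4
-10 131 [635.5  -9.9  90.5] 630.9 640.8
0 206 [638.1   1.9  90.1] 630.8 649.0
10 97 [642.9   6.9  90.9] 630.9 649.8
```

>>> {"method": "move_arm", "body": {"steps": [4,-2,-1.25,0.5,-0.01,4,-4.1,-2.5,1.5,-0.026,4,-4.1,-2.5,4,-0.026,4,-4.1,-2.5,7,-0.026,4,-4.1,-2.5,9.5,-0.026,4,-4.1,-2.5,11.2,-0.026,4,-4.1,-2.5,11.6,-0.026,4,-4.1,-2.5,11.6,-0.026]}}

```text
time: 2.55
tool_pos: [637.6, -47.8, 68.2]
eef_rot: [-2.268, 2.172, -0.002]
wrist_force: [-4.3, -0.5, 8.5]
opening: 0.469
finger_force: 0.0
```

```bash
python3 -c "
from h import *
to(637,-46,66,182.5)"
```

```text
yaw now -177.51 shift [-0.18  0.05  0.22] twist -0.0 tilt [ 1.9e-03 -2.0e-04 -1.0e+00] F [-4.34 -0.54  8.52] T [ 0.21  0.61 -0.01] t 2.55 p [637.6 -47.8  68.2]
```

>>> {"method": "move_arm", "body": {"steps": [4,0,0,0,0,4,0,0,0,0]}}

```text
time: 2.75
tool_pos: [637.6, -47.8, 68.4]
eef_rot: [-2.268, 2.172, -0.002]
wrist_force: [-3.5, 0.0, 7.8]
opening: 0.469
finger_force: 0.0
```

```bash
python3 -c "
from h import *
to(637,-46,66,182.5)"
```

```text
yaw now -177.53 shift [-0.19  0.05  0.24] twist -0.0 tilt [ 2.e-03  1.e-04 -1.e+00] F [-3.53  0.05  7.75] T [0.29 0.7  0.02] t 2.75 p [637.6 -47.8  68.4]
```

The force of about 8 N is likely the knuckles resting on the drawer front's top edge (117), so I'll raise 9 mm, then close.

>>> {"method": "move_arm", "body": {"squeeze": 25, "steps": [4,0,0,-0.5,0,4,0,0,-1,0,4,0,0,-1,0]}}

```text
time: 3.05
tool_pos: [637.6, -47.5, 77.8]
eef_rot: [-2.269, 2.172, -0.001]
wrist_force: [-0.8, -0.1, 0.3]
opening: 0.47
finger_force: 0.0
```

```bash
python3 -c "
from h import *
to(637,-46,66,182.5)"
```

```text
yaw now -177.5 shift [-0.15  0.05  1.18] twist -0.0 tilt [ 1.4e-03  1.0e-04 -1.0e+00] F [-0.81 -0.1   0.29] T [0.04 0.   0.04] t 3.05 p [637.6 -47.5  77.8]
```

>>> {"method": "move_arm", "body": {"steps": [3,0,0,0.1,0,2,0,0,0.2,0,1,0,0,0.2,0,0.5,0,0,0.2,0,0.5,0,0,0.2,0,0.5,0,0,0.2,0]}}

```text
time: 3.65
tool_pos: [637.2, -47.2, 74.6]
eef_rot: [-2.27, 2.172, -0.0]
wrist_force: [2.6, -0.4, -3.0]
opening: 0.101
finger_force: 24.3
```

```bash
python3 -c "
from h import *
to(637,-46,66,182.5);print(get_obs()['opening'],get_obs()['finger_force'])"
```

```text
yaw now -177.48 shift [-0.12  0.02  0.86] twist 0.0 tilt [ 0.  0. -1.] F [ 2.61 -0.39 -2.96] T [-0.2  -0.87 -0.  ] t 3.65 p [637.2 -47.2  74.6]
0.10071477046695423 24.285615384578705
```

>>> {"method": "move_arm", "body": {"steps": [0.5,0,1,0.2,0,0.5,0,2.5,0.2,0,0.5,0,4.5,0.2,0,0.5,0,6.5,0.2,0,0.5,0,8.5,0.2,0,0.5,0,10.5,0.2,0,0.5,0,12.5,0.2,0,0.5,0,14.5,0.2,0,0.5,0,16,0.2,0,0.5,0,17.2,0.2,0,0.5,0,18,0.2,0,0.5,0,18.3,0.2,0]}}

```text
time: 4.85
tool_pos: [455.6, -54.9, 74.4]
eef_rot: [-2.268, 2.168, -0.004]
wrist_force: [2.5, -0.7, 5.3]
opening: 0.102
finger_force: 25.3
```

```bash
python3 -c "
from h import *
to(637-185*np.cos(.0436),-46-185*np.sin(.0436),74,182.5);print(get_obs()['opening'],get_obs()['finger_force'])"
```

```text
yaw now -177.42 shift [-0.1   0.33  0.04] twist 0.001 tilt [ 4.3e-03  7.0e-04 -1.0e+00] F [ 2.49 -0.74  5.31] T [-0.17 -0.9  -0.04] t 4.85 p [455.6 -54.9  74.4]
0.10237605230124538 25.279341638088226
```

>>> {"method": "move_arm", "body": {"steps": [0.5,0,0.2,0,0,1.5,0,0.2,0,0,3,0,0.2,0,0,4,0,0.2,0,0,4,0,0.2,-2,0,4,0,0.2,-5,0,4,0,-3,-9,0,4,0,-7,-13,0,4,0,-11,-16,0,4,0,-14,-17,0,4,0,-15.5,-17,0,4,0,-15.5,-17,0]}}

```text
time: 6.05
tool_pos: [610.5, -48.3, 241.7]
eef_rot: [2.268, -2.172, -0.002]
wrist_force: [-0.4, -0.5, -1.0]
opening: 0.468
finger_force: 0.0
```

```bash
cat >> h.py <<'E'
def studs(W,p,z0=74,z1=97,lo=(530,-125),hi=(690,30)):
    h=cv2.cvtColor(p,cv2.COLOR_RGB2HSV)
    m=(W[...,2]>z0)&(W[...,2]<z1)&(W[...,0]>lo[0])&(W[...,0]<hi[0])&(W[...,1]>lo[1])&(W[...,1]<hi[1])
    k,l,s,ce=cv2.connectedComponentsWithStats(m.astype(np.uint8))
    for i in range(1,k):
        if s[i,4]<6: continue
        w=W[l==i];t=w[w[:,2]>np.nanmax(w[:,2])-5]
        print("blob",ce[i].round(0),s[i,4],"mean",w.mean(0).round(1),"top",t.mean(0).round(1),np.median(p[l==i],0))
E
python3 - <<'E'
from h import *
to(612,-47,240,182.5)
p,d,W=shot('wrist')
cv2.imwrite('pics/w2.png',p[:,:,::-1]);np.save('pics/w2.npy',W);np.save('pics/w2p.npy',p)
studs(W,p)
a=p.copy()
p,d,W=shot('top');studs(W,p);np.save('pics/t2.npy',W);np.save('pics/t2p.npy',p)
g=(W[...,2]>70)&(W[...,2]<98)&(W[...,0]<475)&(W[...,0]>440)&(abs(W[...,1]+55)<60);w=W[g];print("bar",np.median(w,0))
E
```

```text
yaw now -177.5 shift [-0.13 -0.16  0.17] twist -0.0 tilt [-1.6e-03 -2.0e-04 -1.0e+00] F [-0.44 -0.5  -0.95] T [0.   0.05 0.08] t 6.05 p [610.5 -48.3 241.7]
blob [192. 113.] 123 mean [662.1 -94.2  83.9] top [662.4 -93.9  90. ] [179. 173. 155.]
blob [303. 113.] 118 mean [563.7 -98.3  84. ] top [563.  -98.   89.2] [182.5 176.  159. ]
blob [197. 223.] 92 mean [657.6  12.   83.9] top [657.9  13.2  89.6] [153.  148.5 134. ]
blob [298. 223.] 93 mean [559.1   7.9  83.8] top [558.8   9.   88.8] [151. 147. 132.]
blob [247. 155.] 11 mean [655.7  13.6  80.6] top [659.8  14.2  89.1] [225. 218. 194.]
blob [248. 181.] 11 mean [560.5   9.8  80.5] top [557.7   8.1  94.9] [224. 218. 194.]
blob [278. 181.] 15 mean [561.8 -98.5  80.8] top [561.8 -97.9  93.2] [234. 229. 213.]
bar [458.94908731 -48.55193274  90.20342825]
```

View pics/w2.png

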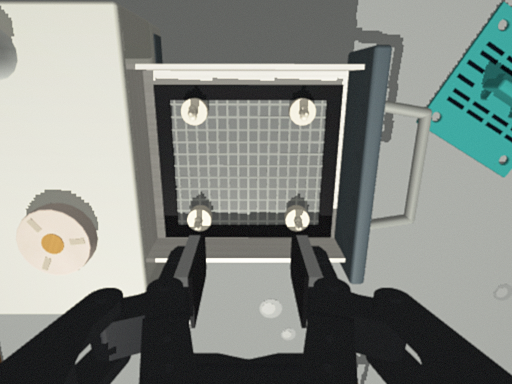

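The wrist view shows the drawer out and the tray clear. The studs are at pixels (194,112), (303,112), (199,219) and (298,219), giving a mean of (610.5,-42.4) and yaw 2.4°. Spacing comes to 99.3 × 107.2, against 100 × 108. Now to the grille.

```bash
python3 -c "
from h import *
to(431,-357,200,96);print(get_obs()['q'].round(2))"
```

```text
yaw now -177.5 shift [30.04 19.05  4.21] twist 1.51 tilt [-2.6e-03 -2.0e-04 -1.0e+00] F [-0.74 -0.56 -1.29] T [-0.    0.06 -0.01] t 6.15 p [608.3 -48.5 241.6]
[ 0.24  0.25 -0.12 -0.   -1.2  -0.2 ]
```

>>> {"method": "move_arm", "body": {"steps": [4,1,0.6,0,0.1,4,4,2.5,0.3,0.24,4,7.5,4.8,0.6,0.38,4,11,7,1,0.52,4,14.5,9.2,1.5,0.66,4,18,11.4,2,0.8,4,21.5,13.6,2.5,0.94,4,24.5,15.5,3,1.08,4,27,17.1,3.5,1.22,4,29,18.4,4,1.36,4,30,19,4.2,1.5,4,30,19,4.2,1.51]}}

```text
time: 7.35
tool_pos: [430.3, -356.9, 200.3]
eef_rot: [0.156, -3.136, -0.001]
wrist_force: [-0.3, 0.4, -0.7]
opening: 0.466
finger_force: 0.0
```

>>> {"method": "move_arm", "body": {"steps": [4,0,0,0,0,4,0,0,0,0]}}

```text
time: 7.55
tool_pos: [432.5, -355.9, 201.1]
eef_rot: [-0.169, 3.137, -0.0]
wrist_force: [-0.2, 0.4, 0.7]
opening: 0.467
finger_force: 0.0
```

```bash
python3 - <<'E'
from h import *
to(431,-357,200,96)
p,d,W=shot('wrist');cv2.imwrite('pics/w3.png',p[:,:,::-1])
m=blue(p);w=W[m]
print(m.sum())
lo=w[(w[:,2]<12)];hi=w[(w[:,2]>26)&(w[:,2]<38)]
print(cv2.minAreaRect(lo[:,:2].astype(np.float32)),np.percentile(lo[:,2],[10,50,90]))
print(cv2.minAreaRect(hi[:,:2].astype(np.float32)),hi.mean(0),len(hi))
g=(W[...,2]>26)&(W[...,2]<38)&(abs(W[...,0]-431)<60)&(abs(W[...,1]+357)<40);h=W[g];print(cv2.minAreaRect(h[:,:2].astype(np.float32)),len(h))
E
```

```text
yaw now 96.19 shift [ 0.16 -0.1   0.11] twist 0.003 tilt [ 3.e-04 -0.e+00 -1.e+00] F [-0.19  0.38  0.67] T [ 0.04  0.02 -0.  ] t 7.55 p [ 432.5 -355.9  201.1]
15126
((430.4040222167969, -355.3500061035156), (129.6766815185547, 139.8798065185547), 5.6512227058410645) [4.2880991  5.24872882 6.21298337]
((430.4908447265625, -355.4215087890625), (59.29824447631836, 11.610025405883789), 5.866249084472656) [ 428.92751898 -355.77869087   32.64989438] 764
((430.4908447265625, -355.4215087890625), (59.29824447631836, 11.610025405883789), 5.866249084472656) 764
```

View pics/w3.png

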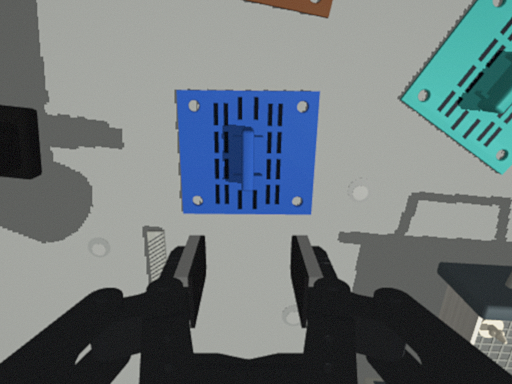

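The grille is at (430.4,-355.4), yaw 5.75°, and its fit gives 130×140 with a 59×11.6 fin, all as stated. Now to descend and grip the fin.

>>> {"method": "move_arm", "body": {"squeeze": 60, "steps": [4,0.2,0.05,3,0.008,4,0.2,0.05,7,0.008,4,0.2,0.05,11,0.008,4,0.2,0.05,15,0.008,4,0.2,0.05,17.5,0.008,4,0.2,0.05,18.8,0.008,4,0.2,0.05,19.3,0.008,4,0.2,0.05,19.3,0.008]}}

```text
time: 8.4
tool_pos: [431.0, -356.1, 8.1]
eef_rot: [-0.154, 3.138, -0.0]
wrist_force: [0.4, 0.3, 0.7]
opening: 0.472
finger_force: 0.0
```

```bash
python3 -c "
from h import *
to(430.4,-355.4,8,95.75)"
```

```text
yaw now 95.61 shift [0.05 0.08 0.01] twist -0.002 tilt [ 1.e-04 -2.e-04 -1.e+00] F [0.45 0.29 0.66] T [-0.05  0.02  0.02] t 8.4 p [ 431.  -356.1    8.1]
```

>>> {"method": "move_arm", "body": {"steps": [3,0.05,0.07,0,0,2,0.05,0.07,0,0,1,0.05,0.07,0,0,0.5,0.05,0.07,0,0,0.5,0.05,0.07,0,0,0.5,0.05,0.07,0,0,0.5,0.05,0.07,0,0,0.5,0.05,0.07,-0.5,0,0.5,0.05,0.07,-2,0,0.5,0.05,0.07,-5,0,0.5,0.05,0.07,-9,0,0.5,0.05,0.07,-12,0]}}

```text
time: 9.6
tool_pos: [430.1, -355.8, 130.4]
eef_rot: [-0.152, 3.137, -0.001]
wrist_force: [0.4, -0.2, -0.3]
opening: 0.127
finger_force: 58.5
```

>>> {"method": "move_arm", "body": {"steps": [0.5,0,0,-4,0,0.5,0,0,-8,0,0.5,0,0,-10,0,0.5,0,0,-10,0]}}

```text
time: 10.0
tool_pos: [431.2, -356.4, 232.1]
eef_rot: [-0.152, 3.132, -0.005]
wrist_force: [0.7, 0.4, -0.9]
opening: 0.128
finger_force: 58.6
```

```bash
python3 - <<'E'
from h import *
to(610.5,-42.4,190,92.4);o=get_obs();print(o['opening'],o['finger_force'])
R=Ro.from_rotvec(o["eef_rot"]).as_matrix();p0=o["tool_pos"]
p,d,W=shot('wrist');cv2.imwrite('pics/w4.png',p[:,:,::-1])
m=blue(p);T=(W[m]-p0)@R;T=T[~np.isnan(T[:,0])]
print(len(T),np.percentile(T[:,2],[5,25,50,75,95]))
pl=T[abs(T[:,2]-np.median(T[:,2]))<4]
c=np.linalg.lstsq(np.c_[pl[:,:2],np.ones(len(pl))],pl[:,2],rcond=None)[0];print("plane",c)
print(cv2.minAreaRect(pl[:,:2].astype(np.float32)))
E
```

```text
yaw now 95.56 shift [-20.86  29.53   4.23] twist 0.055 tilt [ 0.0062 -0.003  -1.    ] F [ 0.72  0.38 -0.9 ] T [-0.06  0.05  0.02] t 10.0 p [ 431.2 -356.4  232.1]
0.12812279957385023 58.59073519706726
47522 [-23.33604824   3.48417389   3.99158219   4.43798551   5.07161941]
plane [-1.79738870e-03 -1.11570292e-03  4.12533758e+00]
((-0.312530517578125, 1.5320968627929688), (140.69505310058594, 130.45346069335938), 89.97767639160156)
```

The grille is gripped level, with its plate 4 mm below the TCP. On the way I'll stop beside the tray and view the near stud pair in the placing orientation, to cancel the wrist-camera offset.

```bash
python3 -c "
from h import *
to(610,-258,230,92.4)"
```

```text
yaw now 95.54 shift [-18.83   7.99   0.03] twist 0.055 tilt [ 0.0035 -0.0011 -1.    ] F [-0.13  0.02 -1.83] T [ 0.1   0.01 -0.01] t 10.05 p [ 430.3 -355.7  229.8]
```

>>> {"method": "move_arm", "body": {"steps": [0.5,-1.5,0.6,0,0.01,0.5,-5,2,0,0.02,0.5,-9,3.8,0,0.03,0.5,-13,5.5,0,0.04,0.5,-16.5,7,0,0.05,0.5,-18.8,8,0,0.055,0.5,-18.8,8,0,0.055,0.5,-18.8,8,0,0.055,0.5,-18.8,8,0,0.055]}}

```text
time: 10.95
tool_pos: [608.2, -258.0, 227.0]
eef_rot: [0.065, -3.139, -0.001]
wrist_force: [-0.5, 0.3, -0.7]
opening: 0.124
finger_force: 58.6
```

```bash
python3 - <<'E'
from h import *
o=get_obs();R=Ro.from_rotvec(o["eef_rot"]).as_matrix();p0=o["tool_pos"]
p,d,W=shot('wrist');cv2.imwrite('pics/w5.png',p[:,:,::-1])
studs(W,p)
T=(W[blue(p)]-p0)@R;pl=T[abs(T[:,2]-np.nanmedian(T[:,2]))<4];print(cv2.minAreaRect(pl[:,:2].astype(np.float32)),np.median(pl[:,2]))
to(612,-42.4,190,92.4)
E
```

```text
blob [433. 127.] 137 mean [ 562.4 -101.3   84.1] top [562.7 -99.7  89.3] [182. 175. 158.]
blob [416. 232.] 131 mean [661.4 -96.2  83.3] top [662.3 -95.1  89.9] [179. 174. 157.]
((-0.22217559814453125, 1.4948501586914062), (130.7689971923828, 140.80506896972656), 0.07797383517026901) 4.106488352170212
yaw now 92.36 shift [-1.27 21.55  3.75] twist -0.001 tilt [-9.e-04  2.e-04 -1.e+00] F [-0.27  0.37 -1.26] T [ 0.04 -0.02  0.01] t 11.0 p [ 608.2 -258.2  227.4]
```

View pics/w5.png

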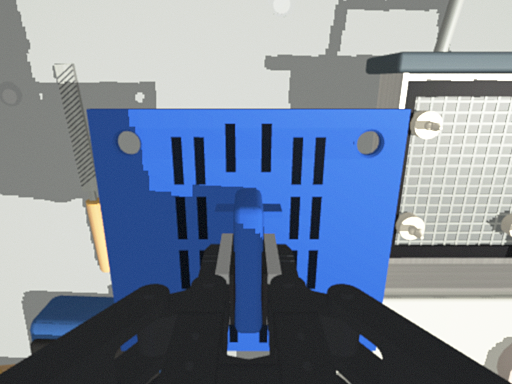

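The view shows the near studs at (430,125) and (411,228), the plate level, and both far holes (129,142) and (369,142) clear. The arm is still settling, so I'll re-measure after a short hold.

>>> {"method": "move_arm", "body": {"steps": [0.5,0,0,0,0,0.5,0,0,0,0,0.5,0,0,0,0,0.5,0,0,0,0]}}

```text
time: 11.4
tool_pos: [609.1, -257.9, 228.0]
eef_rot: [-0.065, 3.141, -0.0]
wrist_force: [0.3, 0.0, -1.0]
opening: 0.127
finger_force: 58.6
```

```bash
python3 - <<'E'
from h import *
for i in range(3):
    print(get_obs()["tool_pos"].round(1))
    p,d,W=shot('wrist');studs(W,p,z0=78)
    # collar discs at seat height
    m=(W[...,2]>66)&(W[...,2]<73)&(p.min(2)>140)&(W[...,0]>545)&(W[...,0]<680)&(W[...,1]>-115)&(W[...,1]<-80)
    for x0 in(562,662):
        w=W[m&(abs(W[...,0]-x0)<16)]
        if len(w)>10: print(" collar",len(w),cv2.minEnclosingCircle(w[:,:2].astype(np.float32)),cv2.minAreaRect(w[:,:2].astype(np.float32))[:2])
W=np.load('pics/w2.npy');p=np.load('pics/w2p.npy')
print("old")
for x0,y0 in((562,-98),(662,-94),(558,9),(658,13)):
    w=W[(W[...,2]>66)&(W[...,2]<73)&(p.min(2)>140)&(abs(W[...,0]-x0)<18)&(abs(W[...,1]-y0)<18)]
    print(" collar",len(w),cv2.minEnclosingCircle(w[:,:2].astype(np.float32)),cv2.minAreaRect(w[:,:2].astype(np.float32))[:2])
E
```

```text
[ 609.1 -257.9  228. ]
blob [433. 125.] 135 mean [ 562.5 -101.1   84.3] top [562.7 -99.5  89.4] [180. 173. 155.]
blob [416. 231.] 123 mean [661.5 -96.2  83.9] top [662.2 -95.2  89.3] [184. 177. 159.]
 collar 459 ((562.6124877929688, -98.63941192626953), 12.412191390991211) ((562.8848876953125, -98.84256744384766), (23.58834457397461, 23.921302795410156))
 collar 337 ((662.567138671875, -94.25187683105469), 12.502985000610352) ((662.3388061523438, -95.03692626953125), (22.691787719726562, 23.80036735534668))
[ 609.2 -257.9  227.9]
blob [433. 125.] 132 mean [ 562.5 -101.1   84.4] top [562.8 -99.6  89.2] [181.  175.  156.5]
blob [416. 231.] 122 mean [661.5 -96.2  83.9] top [662.1 -95.3  89.8] [184.5 178.  160. ]
 collar 460 ((562.6480102539062, -98.6311264038086), 12.413114547729492) ((562.853271484375, -99.07069396972656), (24.013017654418945, 23.753538131713867))
 collar 333 ((662.4580078125, -94.40145874023438), 12.447651863098145) ((662.0696411132812, -95.21530151367188), (23.001981735229492, 23.455509185791016))
[ 609.2 -257.8  227.9]
blob [433. 125.] 135 mean [ 562.5 -101.1   84.4
[... 364 characters left out ...]
62.3203125, -95.03709411621094), (23.175514221191406, 23.36283302307129))
old
 collar 378 ((562.9051513671875, -97.88572692871094), 12.089165687561035) ((562.9845581054688, -97.7276611328125), (23.675134658813477, 23.471651077270508))
 collar 367 ((662.7522583007812, -93.60933685302734), 12.071764945983887) ((662.6029052734375, -93.46540069580078), (23.25611114501953, 23.46088409423828))
 collar 242 ((558.3158569335938, 9.774535179138184), 12.050278663635254) ((557.9388427734375, 8.74604606628418), (21.093585968017578, 23.775310516357422))
 collar 248 ((658.162353515625, 13.771795272827148), 12.03958797454834) ((658.4417114257812, 13.123330116271973), (23.53617286682129, 21.762144088745117))
```

```bash
python3 -c "
from h import *
to(609.8,-42.3,140,92.4)"
```

```text
yaw now 92.39 shift [-0.95 21.53  8.79] twist -0.0 tilt [ 0.  0. -1.] F [-1.02 -0.39 -0.72] T [ 0.    0.06 -0.02] t 11.55 p [ 609.2 -257.8  227.9]
```

>>> {"method": "move_arm", "body": {"steps": [0.5,-0.1,2,0.2,0,0.5,-0.3,5.5,0.5,0,0.5,-0.5,9.5,1,0,0.5,-0.6,13.5,2,0,0.5,-0.8,17,3,0,0.5,-0.9,20,4,0,0.5,-0.95,21.5,5.5,0,0.5,-0.95,21.5,7,0,0.5,-0.95,21.5,8.5,0,0.5,-0.95,21.5,8.8,0,0.5,-0.95,21.5,8.8,0,0.5,-0.95,21.5,8.8,0]}}

```text
time: 12.75
tool_pos: [610.3, -42.7, 140.6]
eef_rot: [-0.066, 3.14, -0.0]
wrist_force: [0.2, -0.5, -1.4]
opening: 0.126
finger_force: 58.7
```

>>> {"method": "move_arm", "body": {"steps": [0.5,0,0,0,0,0.5,0,0,0,0,0.5,0,0,0,0]}}

```text
time: 13.05
tool_pos: [610.0, -42.6, 140.3]
eef_rot: [-0.065, 3.14, 0.0]
wrist_force: [-1.0, -1.5, -0.9]
opening: 0.127
finger_force: 58.7
```

```bash
python3 - <<'E'
from h import *
to(609.8,-42.3,110,92.4)
p,d,W=shot('wrist');cv2.imwrite('pics/w6.png',p[:,:,::-1])
E
```

```text
yaw now 92.39 shift [0.02 0.03 3.03] twist -0.0 tilt [ 8.e-04  2.e-04 -1.e+00] F [-1.03 -1.48 -0.95] T [-0.03  0.    0.07] t 13.05 p [610.  -42.6 140.3]
```

View pics/w6.png

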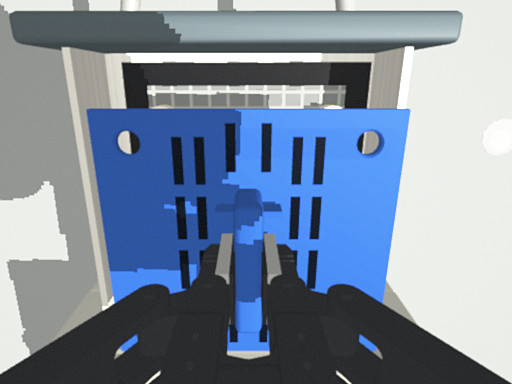

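The grille sits square over the tray, with holes at (129,142) and (370,142) and the walls clear on both sides. Now descending gently past the tips.

>>> {"method": "move_arm", "body": {"steps": [0.5,0,0,1.2,0,0.5,0,0,2.4,0,0.5,0,0,3.4,0,0.5,0,0,3.9,0,0.5,0,0,4.1,0,0.5,0,0,4.2,0,0.5,0,0,4.3,0,0.5,0,0,4.4,0,0.5,0,0,4.5,0,0.5,0,0,4.5,0]}}

```text
time: 14.1
tool_pos: [609.8, -42.5, 94.9]
eef_rot: [-0.066, 3.141, 0.0]
wrist_force: [0.4, 0.5, -1.6]
opening: 0.126
finger_force: 58.7
```

```bash
python3 - <<'E'
from h import *
to(609.8,-42.3,90,92.4)
E
```

```text
yaw now 92.39 shift [0.   0.02 0.49] twist -0.0 tilt [ 2.e-04  1.e-04 -1.e+00] F [ 0.37  0.5  -1.6 ] T [ 0.04  0.   -0.02] t 14.1 p [609.8 -42.5  94.9]
```

>>> {"method": "move_arm", "body": {"steps": [0.5,0,0,0.1,0,0.5,0,0,0.2,0,0.5,0,0,0.3,0,0.5,0,0,0.4,0,0.5,0,0,0.45,0,0.5,0,0,0.45,0]}}

```text
time: 14.7
tool_pos: [609.7, -42.6, 90.2]
eef_rot: [0.066, -3.141, 0.0]
wrist_force: [0.7, -0.3, -1.6]
opening: 0.126
finger_force: 58.6
```

```bash
python3 - <<'E'
from h import *
to(609.8,-42.3,90,92.4)
E
```

```text
yaw now 92.4 shift [-0.01  0.02  0.02] twist -0.0 tilt [-2.e-04 -0.e+00 -1.e+00] F [ 0.73 -0.32 -1.59] T [-0.01 -0.   -0.03] t 14.7 p [609.7 -42.6  90.2]
```

>>> {"method": "move_arm", "body": {"steps": [0.5,0,0,0.1,0,0.5,0,0,0.2,0,0.5,0,0,0.3,0,0.5,0,0,0.3,0]}}

```text
time: 15.1
tool_pos: [610.7, -43.3, 88.7]
eef_rot: [-0.067, 3.139, -0.002]
wrist_force: [-0.4, -3.5, 8.3]
opening: 0.125
finger_force: 59.8
```

```bash
python3 - <<'E'
from h import *
to(609.8,-42.3,78,92.4)
E
```

```text
yaw now 92.43 shift [0.09 0.1  1.07] twist 0.001 tilt [ 0.0019 -0.0011 -1.    ] F [-0.43 -3.53  8.27] T [-1.46  0.35  0.02] t 15.1 p [610.7 -43.3  88.7]
```

Contact is at the barbs' height, as predicted, with a -y reaction. I'll shift 1 mm toward -y and see.

>>> {"method": "move_arm", "body": {"steps": [0.5,0,-0.05,0,0,0.5,0,-0.1,0,0,0.5,0,-0.1,0.05,0,0.5,0,-0.1,0.05,0]}}

```text
time: 15.5
tool_pos: [610.9, -43.6, 88.5]
eef_rot: [-0.067, 3.138, -0.0]
wrist_force: [-1.8, 0.4, 10.3]
opening: 0.126
finger_force: 60.2
```

```bash
python3 - <<'E'
from h import *
to(609.8,-42.3,78,92.4)
E
```

```text
yaw now 92.43 shift [0.11 0.14 1.05] twist 0.001 tilt [ 2.6e-03 -2.0e-04 -1.0e+00] F [-1.78  0.39 10.3 ] T [0.04 0.71 0.01] t 15.5 p [610.9 -43.6  88.5]
```

>>> {"method": "move_arm", "body": {"steps": [0.5,0.05,0,0.1,0,0.5,0.1,0,0.2,0,0.5,0.1,0,0.3,0,0.5,0.1,0,0.3,0]}}

```text
time: 15.9
tool_pos: [612.3, -43.6, 88.1]
eef_rot: [-0.068, 3.133, -0.001]
wrist_force: [-1.3, 0.1, 22.3]
opening: 0.128
finger_force: 62.0
```

```bash
python3 - <<'E'
from h import *
to(609.8,-42.3,78,92.4);print(get_obs()['finger_force'])
E
```

```text
yaw now 92.5 shift [0.25 0.14 1.01] twist 0.002 tilt [ 7.8e-03 -4.0e-04 -1.0e+00] F [-1.25  0.07 22.3 ] T [0.08 0.84 0.01] t 15.9 p [612.3 -43.6  88.1]
61.991833448410034
```

>>> {"method": "move_arm", "body": {"steps": [0.5,0.05,0,0.05,0,0.5,0.1,0,0.1,0,0.5,0.1,0,0.15,0,0.5,0.1,0,0.15,0]}}

```text
time: 16.3
tool_pos: [612.1, -43.5, 87.1]
eef_rot: [-0.069, 3.131, -0.0]
wrist_force: [-1.8, -1.1, 20.4]
opening: 0.127
finger_force: 61.8
```

```bash
python3 - <<'E'
from h import *
to(609.8,-42.3,78,92.4);print(get_obs()['finger_force'])
E
```

```text
yaw now 92.51 shift [0.23 0.13 0.91] twist 0.002 tilt [ 9.6e-03 -1.0e-04 -1.0e+00] F [-1.76 -1.09 20.44] T [-0.09 -0.04 -0.04] t 16.3 p [612.1 -43.5  87.1]
61.797019243240356
```

>>> {"method": "move_arm", "body": {"steps": [0.5,0,0,0.05,0,0.5,0,0,0.1,0,0.5,0,0,0.15,0,0.5,0,0,0.2,0,0.5,0,0,0.2,0]}}

```text
time: 16.8
tool_pos: [609.3, -43.5, 80.7]
eef_rot: [-0.066, 3.138, 0.0]
wrist_force: [3.2, -0.6, -4.3]
opening: 0.122
finger_force: 59.5
```

```bash
python3 - <<'E'
from h import *
to(609.8,-42.3,78,92.4);print(get_obs()['finger_force'])
p,d,W=shot('wrist');cv2.imwrite('pics/w7.png',p[:,:,::-1])
w=W[blue(p)];w=w[(w[:,2]<95)&(w[:,2]>60)]
c=np.linalg.lstsq(np.c_[w[:,:2]-[610,-43],np.ones(len(w))],w[:,2],rcond=None)[0];print("plane",c,len(w))
E
```

```text
yaw now 92.41 shift [-0.05  0.12  0.27] twist 0.0 tilt [ 3.e-03  3.e-04 -1.e+00] F [ 3.19 -0.61 -4.35] T [-0.3  -1.29  0.02] t 16.8 p [609.3 -43.5  80.7]
59.51566278934479
plane [ 2.52397180e-03 -8.59288825e-04  7.66328316e+01] 43503
```

>>> {"method": "move_arm", "body": {"steps": [0.5,0,0,0.05,0,0.5,0,0,0.1,0,0.5,0,0,0.15,0,0.5,0,0,0.2,0,0.5,0,0,0.25,0,0.5,0,0,0.25,0]}}

```text
time: 17.45
tool_pos: [608.6, -43.5, 79.2]
eef_rot: [-0.067, 3.139, -0.0]
wrist_force: [1.8, 0.4, 9.0]
opening: 0.13
finger_force: 61.4
```

```bash
cat >> h.py <<'E'
def plate():
    p,d,W=shot('wrist');w=W[blue(p)];w=w[(w[:,2]<90)&(w[:,2]>60)]
    for _ in range(3):
        A=np.c_[w[:,:2]-[610,-43],np.ones(len(w))];c=np.linalg.lstsq(A,w[:,2],rcond=None)[0];w=w[abs(A@c-w[:,2])<1.5]
    print("plane",c.round(4),len(w));return p
E
python3 - <<'E'
from h import *
to(609.8,-42.3,78,92.4);plate()
E
```

```text
yaw now 92.43 shift [-0.12  0.12  0.12] twist 0.001 tilt [ 0.0019 -0.     -1.    ] F [1.81 0.38 9.05] T [ 0.15 -0.52 -0.  ] t 17.45 p [608.6 -43.5  79.2]
plane [-7.00000e-04  0.00000e+00  7.50732e+01] 41472
```

>>> {"method": "move_arm", "body": {"steps": [0.5,-0.05,0,0.1,0,0.5,-0.1,0,0.2,0,0.5,-0.1,0,0.3,0,0.5,-0.1,0,0.3,0]}}

```text
time: 17.9
tool_pos: [611.6, -43.4, 79.1]
eef_rot: [-0.068, 3.134, -0.001]
wrist_force: [-0.5, 1.2, 24.1]
opening: 0.128
finger_force: 63.7
```

```bash
python3 - <<'E'
from h import *
to(609.8,-42.3,78,92.4);plate()
E
```

```text
yaw now 92.5 shift [0.17 0.11 0.11] twist 0.002 tilt [ 6.4e-03 -2.0e-04 -1.0e+00] F [-0.49  1.15 24.08] T [ 0.51  0.62 -0.05] t 17.9 p [611.6 -43.4  79.1]
plane [-4.0000e-04  1.0000e-04  7.5028e+01] 41593
```

It is hard-seated: 24 N gives no further travel, and the plate is level and at seat height. I'll relax the push, release and lift.

>>> {"method": "move_arm", "body": {"steps": [0.5,0.05,0,-0.15,0,0.5,0.1,0,-0.3,0,0.5,0.1,0,-0.4,0,0.5,0.1,0,-0.4,0]}}

```text
time: 18.35
tool_pos: [608.6, -43.5, 79.2]
eef_rot: [-0.066, 3.139, 0.0]
wrist_force: [4.4, 0.0, 3.6]
opening: 0.128
finger_force: 60.5
```

>>> {"method": "move_arm", "body": {"squeeze": 20, "steps": [1.5,0,0,0,0,2.5,0,0,0,0,3.5,0,0,0,0,4,0,0,0,0,4,0,0,0,0,4,0,0,-1,0,4,0,0,-3,0,4,0,0,-6,0,4,0,0,-10,0,4,0,0,-14,0,4,0,0,-17,0,4,0,0,-17,0]}}

```text
time: 19.55
tool_pos: [610.1, -43.7, 255.2]
eef_rot: [-0.066, 3.132, 0.001]
wrist_force: [-0.2, -0.9, -0.2]
opening: 0.471
finger_force: 0.0
```

>>> {"method": "move_arm", "body": {"steps": [4,0,0,0,0,4,0,0,0,0,4,0,0,0,0]}}

```text
time: 19.85
tool_pos: [607.2, -43.7, 247.7]
eef_rot: [0.065, -3.139, 0.0]
wrist_force: [-0.4, 0.7, 0.1]
opening: 0.467
finger_force: 0.0
```

```bash
python3 - <<'E'
from h import *
to(609.8,-42.3,250,92.4)
p=plate();cv2.imwrite('pics/w8.png',p[:,:,::-1])
p,d,W=shot('scene');cv2.imwrite('pics/s8.png',cv2.resize(p[:,:,::-1],(800,600),interpolation=cv2.INTER_CUBIC))
E
```

```text
yaw now 92.39 shift [-0.27  0.13 -0.23] twist -0.0 tilt [-2.1e-03 -3.0e-04 -1.0e+00] F [-0.45  0.73  0.11] T [-0.01 -0.07  0.04] t 19.85 p [607.2 -43.7 247.7]
plane [-8.00000e-04 -2.00000e-04  7.51938e+01] 15058
```

View pics/w8.png

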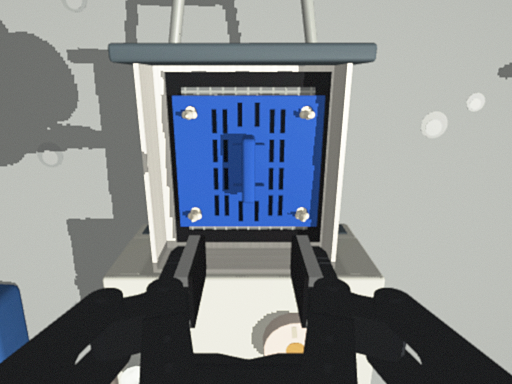

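View pics/s8.png

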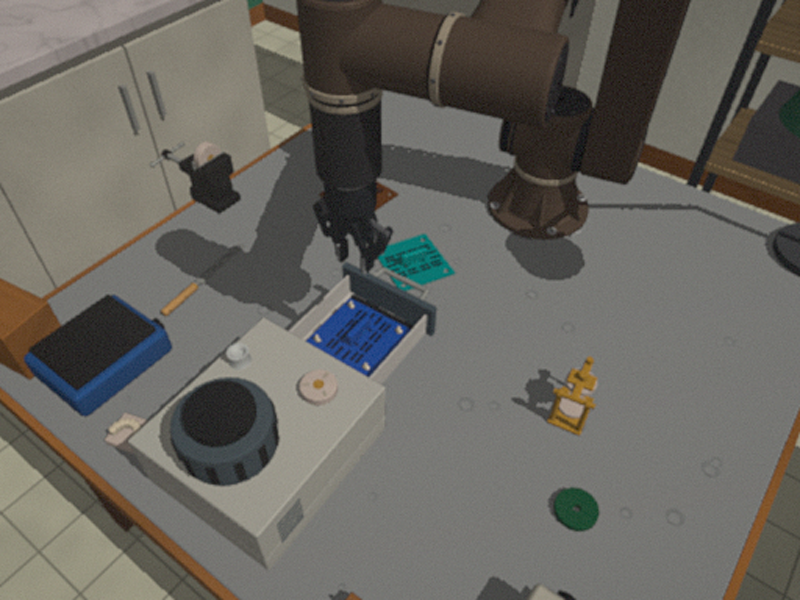

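The wrist view shows all four stud noses standing through the holes at (190,113), (307,113), (195,214) and (301,214). The plate is level and reads 75.2, the same +1.2 offset as on the bench, so it is on the seat. The scene view shows the drawer out and the bystanders unmoved. Handing in.

```bash
python3 -c "
from cell import order
print(order.close_job())"
```

```text
the job is handed in; nothing more can be done
None
```

The filter drawer is pulled out to about 183 mm, the blue grille is clicked over all four studs and sits flat, nothing else on the bench or extractor appears to have moved, and the job is handed in at about 20 s of the 72 s allowed.

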